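# Load a cell cassette into a charging dock past its gravity catch

## Task

Load the four-cell cassette into the charging dock: set it down flat on the dock's apron and slide it in, so that its own front edge lifts the hinged catch, then keep pushing gently against the sprung contacts until the catch has dropped fully behind it. Then let the contacts push it back to rest against the catch, and let go. Do not touch the catch with the gripper, do not ram the cassette into the contacts or against the catch, and leave the other things on the bench where they are.

Things in the scene. Friction and masses are not known exactly. Their poses are not given: they have to be found in the camera images.
- cassette: white plastic cassette with four cells side by side, 0.2 to 0.4 kg. Origin: centre of its underside; x points to its front (the end with small brass pads, which goes into the dock first), y left, z up. Box 76 mm long (x), 88 mm wide (y), 26 mm high, with one upright grip on top.
- grip (a point): middle of the cassette's upright grip, 50 mm above its underside and 14 mm behind its centre; axes as the cassette's. The grip is a flat rib 12 mm thick (y), 34 mm long (x), from the 26 mm high rim and cells up to 74 mm above the underside: pinch it across its 12 mm.
- dock: black charging dock fixed to the bench. Origin: on its underside, on the lane's centre line; x points inward (the way the cassette slides in), y left, z up. Base plate 136 mm wide, from 170 mm before the origin to 135 mm past it. The cassette slides on two slippery strips, top 10 mm above the bench. At the back a roof, 40 to 48 mm above the bench, from 50 mm past the origin, covers a sprung contact bar.
- apron (a point): point level with the strips' top (10 mm above the bench) on the lane's centre line, 128 mm before the dock's origin, axes as the dock's: a cassette lowered centred here, front inward, comes down just clear of the catch, its pin and the guides (10 mm at least).
- mouth (a point): point level with the strips' top on the centre line, 25 mm before the dock's origin, axes as the dock's. From here inward two aluminium guides stand 92 mm apart inside (2 mm play on each side of the cassette), 26 mm above the bench; outward of it they flare open over 28 mm.
- home (a point): point level with the strips' top, 25 mm past the dock's origin: drawn place of a loaded cassette's centre, resting against the catch with the contact bar pressed in 5 mm. Bar: 3 N plus 0.4 N/mm. The catch drops 5 to 8 mm past home; at 9.5 mm is a hard stop. Catch and bar sit on one keeper strip clamped in slots, its setting not measured: home, catch and stop lie up to 8 mm either way along x.
- pin_drawn (a point): drawn place of the catch's hinge pin, fixed in the dock's frame (the real one is up to 8 mm off along the dock's x, like home): 64 mm above the bench, 63 mm before the dock's origin, 36 mm left. The pin runs across the lane to its post, 56 to 60 mm left of the centre line, 73 mm high.
- catch (a joint): angle of the steel gravity catch, rad: 0 hanging fully down, growing as it is lifted. 60 mm arm, 0.12 kg, sloping inward and down from its pin at 40 degrees, 9 mm wide (weight 16 mm); round tip 22 mm above the bench, in the path of the cassette's left rim. The front edge lifts it to about 0.28; it rides on the rim and drops to 0 behind the rear end. Pressed back too early it jams half down.
- bottle_a: bystander: small clear dropper bottle with a black cap, 25 mm across, 66 mm tall, standing; origin at the centre of its underside
- bottle_b: bystander: larger clear dropper bottle with a black cap, 40 mm across, 100 mm tall, standing; origin at the centre of its underside
- spool: bystander: grey plastic wire spool, 38 mm across, 26 mm tall, standing on one flange; origin at the centre of its underside
Not all that is in view belongs to the job. Of the things like the cassette, leave any that is red; of the rest the larger one is meant.

How it is judged:
On the way, in this order (a step that is already met when the one before it is completed fails the run):
1. the cassette sits flat on the dock's slide strips, in line with the lane, in front of the catch (x of cassette in the frame of dock between -0.16 and -0.07 m and z of cassette in the frame of dock below 0.0125 m and y of cassette in the frame of dock between -0.015 and 0.015 m and angle between cassette's own z axis and vertical below 0.06 rad), for 0.05 s.
2. the cassette, sliding in on the strips, has lifted the catch and carries it on its rim (value of joint catch above 0.2 rad and x of cassette in the frame of dock above -0.05 m and z of cassette in the frame of dock below 0.0145 m), for 0.1 s.
At the end, for the whole second after the job is handed in: the catch hangs fully down (under 0.05 rad) behind the cassette, which lies flat on the dock's slide strips, pressed back by the contacts against the catch (over 0.5 N), its centre 14 to 36 mm inward of the dock's origin, at rest and released (value of joint catch below 0.05 rad and x of cassette in the frame of dock between 0.014 and 0.036 m and z of cassette in the frame of dock below 0.0125 m and angle between cassette's own z axis and vertical below 0.05 rad and contact force between cassette and catch above 0.5 N and linear speed of cassette below 0.01 m/s); the robot touches nothing.
It fails at once if the contact bar pressed with more than 16 N (contact force between cassette and contacts above 16 N).
It fails at once if the cassette rammed or yanked against the catch with more than 25 N (contact force between cassette and catch above 25 N).
It fails at once if the catch touched by the gripper (contact force between the fingers and catch above 0.3 N).
It fails at once if the catch touched by the arm (contact force between the arm and catch above 0.3 N).
It fails at once if a bystander moved by more than 20 mm (distance of any of bottle_a, bottle_b, spool from where it was at the start of the episode above 0.02 m).
It also fails if it takes over 72 s, if anything falls off the work surface, if the arm or the gripper's body presses on something with over 40 N, if the wrist force passes 120 N, or if a joint passes its speed limit or range.

## Robot

A 7-joint arm with a two-finger parallel gripper is mounted at the origin on the work surface. World frame = base frame: x ahead of the robot, y to its left, z up, the work surface at z = 0. Lengths are in m, angles in rad, forces in N, time in s.
With the tool pointing down it reaches from about 0.425 to 0.95 m from the base axis. Payload 16.7 kg.
Tool frame: the origin (TCP) lies on the centre line of the jaws, within the pads' length; the fingertips stand 17 mm ahead of it and the grasp point (between the pads) lies 2 mm behind it; z points along the fingers, y is the line along which they close (so a half turn about z gives the same grasp; the last joint's range is limited). The gripper opens to 94 mm and grips with 3 to 60 N. Pads are 16 mm wide; open, the fingers measure 119 mm over their backs; the gripper's body (75 mm by 177 mm) begins 78 mm behind the grasp point.
Start: joints at [0.982, 0.426, 0.074, 1.606, -0.034, 1.111, -0.067], TCP at [0.287, -0.611, 0.222] pointing down, gripper open.
Joint ranges: [-2.85, 2.85], [-0.5, 2.14], [-1.23, 1.37], [0.21, 2.46], [-1.02, 4.16], [0.16, 2.05], [-2.73, 2.73]. Speed limits (rad/s): [1.89, 1.89, 2.39, 2.39, 3.01, 3.01, 3.01].

## Interface

Orientations are given as a rotation vector (axis times angle).
In Python, from workcell import get_state, read_camera, hand_in, search_frame, regions_of, tip_of gives the robot as it stands.
- The arm moves only by the tool drive_tool, never from a script. Its argument "series" is a list of rows, each a list of 2 entries, a list of its own where there are three numbers: the shift along the tool's x, y, z as a fraction of full scale, then the turn about the tool's z as a fraction of full scale. A call has 1 to 20 rows; each row is the pose to reach, as a shift and turn from the pose commanded when the call began, along the tool's axes at that moment; what a row does not reach only later rows make up. Full scale, the value 1, is 0.4 m for a shift and 90 degrees for a turn. A row lasts 1/10 s, in which the tool goes at most 50 mm and 8.59 degrees, less where a joint would pass 70% of its speed; a pose out of reach is approached as far as the arm can. A call with a number of a shift or a turn outside -1 to 1 is refused whole. A call with a gripper value outside its range is refused whole. "fingers" is the opening, from -1 (shut) to 1 (fully open), so that 0 is half open, set as the call begins (left out, the last holds). The fingers move at their own pace and stop on an object; "newtons" is the grip in N (left out, the last holds). Time passes only in rows, so rows that repeat a pose let the fingers close. It gives the time, the measured TCP pose, the force, the opening and the grip force at its end, in the units of the state.
- get_state(): the state, without advancing time (a new reading comes with each control period).
- read_camera(name): name is "side" or "top" or "wrist"; returns a dict with "img" (400x640x3 uint8, blue, green, red), "range_z" (400x640 float32, m along the optical axis (not along the pixel's ray), 0 where there is no reading), "vertical_fov" (degrees; the focal length in pixels is half the picture's height over the tangent of half this angle, whatever the lens; pixels are square), "cx", "cy" (the principal point, pixels), "xyz" and "rotation" of the camera in the world. Camera axes: x right, y down, z forward; pixel columns grow to the right and rows downward; lengths in m; the calibration is good to about 2 mm. The wrist camera is an equidistant fisheye: a pixel r from the principal point sees the ray r / f radians off the axis. A picture is of the moment at which its call begins.
- hand_in(): hands the job in; it is judged then, once.
Trained networks look in the newest picture that a camera, given by its name, has taken for a name from the list of things; names that differ only in an ending like _2 or _b are one class to them, and where a whole thing is asked for, a point or a joint stands for the part that bears it (a point fixed in the world has none). Each returns a list of dicts, best first, with "p" (0 to 1); they miss things now and then, are a little off and sometimes report something else, mostly with a low value. They report only what shows in the picture. A call takes as long as a camera call. They do not tell look-alikes from the thing itself.
- search_frame(camera, target): "location" ([x, y, z] in m, in the coordinates of the camera as it stood for that picture, good to about 4 mm: the middle of the surface that is visible of it).
- regions_of(camera, target): "region" (400x640 bool, what is visible of it).
- tip_of(camera, target): "location" ([x, y, z] in m, in the coordinates of the camera as it stood for that picture, good to about 4 mm: a listed point, or the origin of a listed thing).
The state is a dict: "clock": time; "joints": joint angles; "joint_velocities": joint speeds; "joint_torque": joint torques, N m; "tool_pos": TCP position; "tcp_rot": TCP orientation; "force": force on the tool from outside, world axes, zero at the start; "torque": the same for the moment, N m; "finger_gap": finger opening in m; "gripper_force": force on a finger pad.
Only numpy, scipy, OpenCV 4.12 (cv2) and the standard library are available. Lean on these libraries where they do the work, as an engineer would, in place of code of your own. Each camera call takes 0.05 s, during which the arm holds its last target. There are 200 camera calls.

## Working session

There is one attempt and no reset: what is moved stays moved. The work goes in short steps, Python scripts to look and compute and a tool call to move; the robot and the scene stay as the last step left them, time stands still between calls to the robot, and variables do not carry over. Pictures are saved under pics/ and viewed, at most 10 in all, crops included, and the job is handed in when it is done.

Besides the shell and the picture viewer there is one more tool, called after ">>>" as name(argument=value, ...), one argument or row to a line, values as JSON. drive_tool: Moves the arm, as the interface text tells. Its arguments: {"type":"object","properties":{"series":{"type":"array","items":{"type":"array"}},"fingers":{"type":"number"},"newtons":{"type":"number"}},"required":["series"]}

```bash
mkdir -p pics; cat > h.py <<'E'
import numpy as np, cv2
from scipy.spatial.transform import Rotation as R
from workcell import *
def w(c,p): 
    M=np.array(c["rotation"]); 
    return M@np.array(p)+np.array(c["xyz"])
def cloud(c):
    h,wd=c["range_z"].shape; f=h/2/np.tan(np.radians(c["vertical_fov"])/2)
    v,u=np.mgrid[:h,:wd]; z=c["range_z"]
    P=np.stack([(u-c["cx"])/f*z,(v-c["cy"])/f*z,z],-1)
    return P@np.array(c["rotation"]).T+np.array(c["xyz"])
E
python3 - <<'E'
from h import *
s=get_state(); print(s)
ims=[]
for n in ("top","side"):
    c=read_camera(n); ims.append(c["img"]); print(n,c["xyz"],c["rotation"],c["vertical_fov"],c["cx"],c["cy"])
    cv2.imwrite(f"pics/{n}0.png",c["img"])
    for t in ("cassette","grip","dock","apron","mouth","home","pin_drawn","bottle_a","spool"):
        try: r=tip_of(n,t)
        except Exception as e: print(t,e); continue
        print(t,[(round(d["p"],2),w(c,d["location"]).round(3).tolist()) for d in r[:4]])
E
```

```text
{'clock': 0.0, 'joints': array([ 0.98150709,  0.4267081 ,  0.07386638,  1.60659002, -0.03408066,
        1.11081858, -0.06711379]), 'joint_velocities': array([-7.06295609e-04,  1.09561190e-03,  6.28757136e-05, -4.10520840e-05,
        9.67149800e-04, -1.23228278e-03,  5.32711693e-05]), 'joint_torque': array([ 8.04029260e-04, -9.35809565e+01,  3.66726346e+00, -4.54168296e+01,
       -4.87382559e-02,  2.00912682e-02,  1.17895929e-04]), 'tool_pos': array([ 0.28716355, -0.61041271,  0.22179952]), 'tcp_rot': array([-3.06478684e+00, -6.84925584e-01,  6.07704963e-04]), 'force': array([ 0.504425  , -0.64303598, -0.17457782]), 'torque': array([-0.03858382,  0.03768985,  0.02038251]), 'gripper_force': 0.0, 'finger_gap': 0.09378316876874666}
top [ 5.09043823e-01 -7.60301895e-04  1.32270148e+00] [-2.1497375   2.2070759  -0.05650037] 42.356936423250446 310.2192721341112 202.7668238765587
cassette [(0.84, [0.193, -0.317, 1.007]), (0.61, [-0.181, -0.691, 0.632]), (0.57, [-0.154, -0.664, 0.66]), (0.51, [0.848, 0.338, 1.661])]
grip [(0.84, [-0.207, -0.717, 0.606]), (0.64, [0.224, -0.286, 1.038]), (0.
[... 429 characters left out ...]
1.2778312 ] 55.24019338509102 318.31155293066223 199.2407104410256
cassette [(0.93, [-1.638, -1.208, -1.252]), (0.61, [-1.518, -1.089, -1.133]), (0.57, [-1.947, -1.518, -1.562])]
grip [(0.96, [-1.693, -1.263, -1.308]), (0.77, [-2.057, -1.627, -1.671]), (0.6, [-1.53, -1.1, -1.144])]
dock [(0.69, [-0.628, -0.199, -0.243]), (0.41, [-0.607, -0.177, -0.221])]
apron [(0.65, [-0.638, -0.208, -0.252])]
mouth [(0.67, [-0.634, -0.204, -0.249]), (0.32, [0.008, 0.438, 0.394])]
home [(0.94, [-0.627, -0.197, -0.241])]
pin_drawn [(0.9, [-0.603, -0.174, -0.218])]
bottle_a [(0.68, [0.003, 0.433, 0.388]), (0.63, [-1.551, -1.121, -1.165]), (0.63, [-1.634, -1.204, -1.249])]
spool [(0.78, [-0.016, 0.414, 0.37])]
```

The camera rotation is a rotation vector; I'll fix the helper and repeat.

```bash
sed -i 's/M=np.array(c\["rotation"\]);/M=R.from_rotvec(c["rotation"]).as_matrix()/; s/P@np.array(c\["rotation"\]).T/P@R.from_rotvec(c["rotation"]).as_matrix().T/' h.py
python3 - <<'E'
from h import *
for n in ("top","side"):
    c=read_camera(n); np.savez(f"{n}0.npz",**c)
    print(n)
    for t in ("cassette","grip","dock","apron","mouth","home","pin_drawn","bottle_a","bottle_b","spool"):
        r=tip_of(n,t)
        print(t,[(round(d["p"],2),w(c,d["location"]).round(3).tolist()) for d in r[:4]])
E
```

```text
top
cassette [(0.96, [0.477, -0.381, 0.002]), (0.71, [0.462, -0.226, 0.0]), (0.65, [0.587, -0.256, 0.001])]
grip [(0.93, [0.46, -0.215, 0.036]), (0.9, [0.578, -0.249, 0.053]), (0.55, [0.474, -0.391, 0.053])]
dock [(0.7, [0.63, 0.124, -0.002])]
apron [(0.95, [0.503, 0.108, 0.009])]
mouth [(0.77, [0.603, 0.119, 0.009])]
home [(0.61, [0.659, 0.126, 0.009]), (0.17, [0.629, 0.12, 0.001])]
pin_drawn [(0.64, [0.564, 0.148, 0.066]), (0.22, [0.634, 0.122, -0.0])]
bottle_a [(0.68, [0.737, -0.194, -0.001]), (0.66, [0.475, 0.328, 0.003]), (0.64, [0.634, 0.124, 0.002]), (0.54, [0.601, 0.121, 0.013])]
bottle_b [(0.68, [0.737, -0.194, -0.001]), (0.66, [0.475, 0.328, 0.003]), (0.64, [0.634, 0.124, 0.002]), (0.54, [0.601, 0.121, 0.013])]
spool [(0.47, [0.648, 0.344, -0.0]), (0.23, [0.603, 0.123, 0.01])]
side
cassette [(0.75, [0.476, -0.382, 0.0]), (0.69, [0.587, -0.254, -0.0]), (0.64, [0.461, -0.226, 0.003])]
grip [(0.96, [0.469, -0.395, 0.051]), (0.87, [0.572, -0.253, 0.047]), (0.49, [0.455, -0.217, 0.036])]
dock [(0.66, [0.63, 0.12, -0.003])]
apron [(0.63, [0.5, 0.105, 0.008]), (0.16, [0.65, 0.124, 0.012])]
mouth [(0.73, [0.609, 0.115, 0.01])]
home [(0.64, [0.654, 0.124, 0.01]), (0.34, [0.628, 0.123, -0.001])]
pin_drawn [(0.6, [0.567, 0.151, 0.066])]
bottle_a [(0.64, [0.47, 0.329, 0.002]), (0.51, [0.736, -0.204, -0.001])]
bottle_b [(0.64, [0.47, 0.329, 0.002]), (0.51, [0.736, -0.204, -0.001])]
spool [(0.77, [0.648, 0.344, 0.0])]
```

View pics/top0.png

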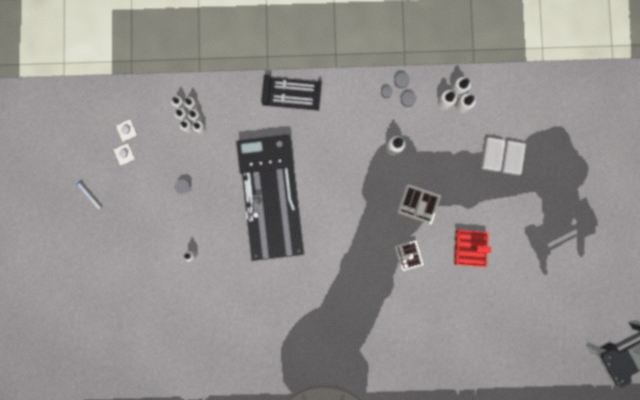

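View pics/side0.png

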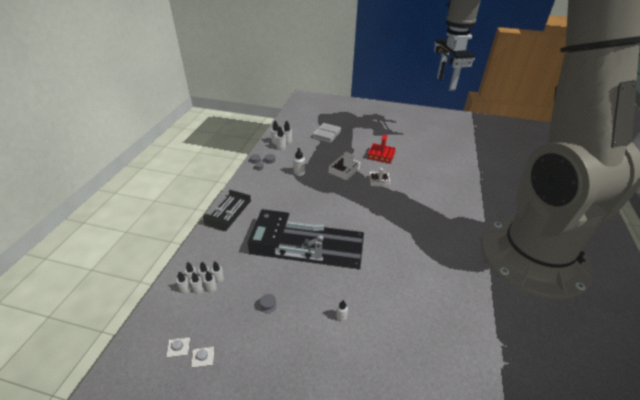

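The top view shows the large white cassette at (420,203), a smaller white one at (409,254) and a red one at (472,247). The dock is at (270,195), with its apron end at the bottom of the picture and its catch at (250,205). The side view agrees. Next I refine the yaws from the depth data.

```bash
python3 - <<'E'
from h import *
for n in ("top","side"):
    c=dict(np.load(f"{n}0.npz")); P=cloud(c); X,Y,Z=P[...,0],P[...,1],P[...,2]
    near=np.hypot(X-.587,Y+.255)<.075
    for lo,hi in((.015,.034),(.055,.09)):
        m=near&(Z>lo)&(Z<hi); p=P[m][:,:2]*1000
        (q,sz,a)=cv2.minAreaRect(p.astype(np.float32)); print(n,lo,m.sum(),np.round(q,1),np.round(sz,1),round(a,1), p.mean(0).round(1), np.median(Z[m]))
    near=np.hypot(X-.63,Y-.124)<.2
    for lo,hi in((.004,.09),(.004,.016),(.018,.03),(.042,.055)):
        m=near&(Z>lo)&(Z<hi)&(X<.8); p=P[m][:,:2]*1000
        (q,sz,a)=cv2.minAreaRect(p.astype(np.float32)); print(n,"dock",lo,m.sum(),np.round(q,1),np.round(sz,1),round(a,1))
c=dict(np.load("top0.npz"));i=c["img"]
a=cv2.resize(i[180:230,385:455],None,fx=8,fy=8,interpolation=cv2.INTER_CUBIC)[:, :400]
b=cv2.resize(i[125:270,225:315],None,fx=4,fy=4,interpolation=cv2.INTER_CUBIC)[:400]
cv2.imwrite("pics/crop0.png",np.hstack([a,cv2.resize(b,(360,400))]))
E
```

```text
top 0.015 880 [ 589.5 -254.3] [89.  76.3] 69.4 [ 590.3 -253.7] 0.02233603102958337
top 0.055 101 [ 576.2 -249.7] [15.7 34.3] 70.4 [ 576.2 -249.2] 0.07315261265438244
top dock 0.004 6986 [615.2 125.3] [367.9 396.3] 0.1
top dock 0.004 4768 [615.2 125.3] [367.9 396.3] 0.1
top dock 0.018 189 [636.7 124.6] [124.9 234.1] 88.9
top dock 0.042 1881 [668.  124.5] [199.1 136.5] 6.1
side 0.015 313 [ 586.4 -252.3] [92.6 78.5] 70.4 [ 587.7 -244.4] 0.02224934753779051
side 0.055 68 [ 573.3 -248.2] [17.2 38.1] 67.4 [ 573.1 -246.3] 0.0678047440568707
side dock 0.004 4356 [614.6 153.4] [322.4 332.8] 79.6
side dock 0.004 2558 [598.2 152.5] [326.8 300.6] 81.9
side dock 0.018 359 [666.8 132.9] [198.3 119.9] 8.3
side dock 0.042 1179 [665.4 124.9] [198.8 141.6] 5.4
```

View pics/crop0.png

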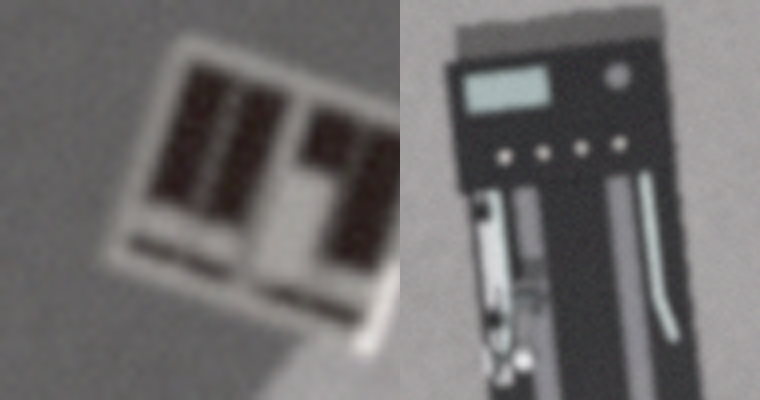

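The crop shows the grip rib on the near (−x) end of the cassette, so its front points away from the robot at a yaw of about −20°. The dock's yaw is about 6°, with the catch on its left side. Moving above the grip now.

>>> drive_tool(
  series=[
    [[0.2,-0.1,0],0.1],
    [[0.4,-0.2,0],0.2],
    [[0.6,-0.3,0],0.3],
    [[0.8,-0.4,0],0.4],
    [[0.95,-0.5,0],0.5],
    [[0.95,-0.509,0],0.5],
    [[0.95,-0.509,0],0.5],
    [[0.95,-0.509,0],0.5],
    [[0.95,-0.509,0],0.5],
    [[0.95,-0.509,0],0.5],
    [[0.95,-0.509,0],0.5],
    [[0.95,-0.509,0],0.5],
    [[0.95,-0.509,0],0.5],
    [[0.95,-0.509,0],0.5],
    [[0.95,-0.509,0],0.5],
  ],
  fingers=0,
)

```text
clock: 3.6
tool_pos: [0.5442, -0.2654, 0.2225]
tcp_rot: [3.094, -0.542, 0.0]
force: [0.5, 0.1, -0.6]
finger_gap: 0.0469
gripper_force: 0.0
```

```bash
cat >> h.py <<'E'
def wcloud(c):
    h,wd=c["range_z"].shape; f=h/2/np.tan(np.radians(c["vertical_fov"])/2)
    v,u=np.mgrid[:h,:wd]; x=u-c["cx"]; y=v-c["cy"]; r=np.hypot(x,y)+1e-9; z=c["range_z"]
    t=np.tan(np.minimum(r/f,1.5)); P=np.stack([x/r*t*z,y/r*t*z,z],-1)
    return P@R.from_rotvec(c["rotation"]).as_matrix().T+np.array(c["xyz"])
def rect(P,m):
    p=(P[m][:,:2]*1000).astype(np.float32); (q,sz,a)=cv2.minAreaRect(p)
    return len(p),np.round(q,1),np.round(sz,1),round(a,1)
def frame(): # tool axes in world
    s=get_state(); M=R.from_rotvec(s["tcp_rot"]).as_matrix(); return s["tool_pos"],M
def shift(target):
    p,M=frame(); return (M.T@(np.array(target)-p)/0.4).round(4), np.degrees(np.arctan2(M[1,0],M[0,0]))
E
python3 - <<'E'
from h import *
c=read_camera("wrist"); cv2.imwrite("pics/w1.png",c["img"]); P=wcloud(c); X,Y,Z=P[...,0],P[...,1],P[...,2]
near=np.hypot(X-.587,Y+.255)<.075
for lo,hi in((.015,.034),(.06,.09)):
    m=near&(Z>lo)&(Z<hi); print(lo,rect(P,m) if m.sum()>5 else m.sum())
for t in("cassette","grip"):
    print(t,[(round(d["p"],2),w(c,d["location"]).round(4).tolist()) for d in tip_of("wrist",t)])
print(shift([.576,-.2495,.1]),c["xyz"],frame()[1])
E
```

```text
0.015 (3944, array([ 588.9, -255.2]), array([88.4, 75.6]), 68.7)
0.06 (539, array([ 575.2, -250.6]), array([15.6, 34.2]), 69.0)
cassette [(0.86, [0.4728, -0.3793, 0.0034]), (0.82, [0.4609, -0.2246, -0.0018]), (0.63, [0.5864, -0.256, -0.003]), (0.16, [0.6318, 0.1235, 0.0008])]
grip [(0.77, [0.4696, -0.3929, 0.0487]), (0.61, [0.5765, -0.2543, 0.0509]), (0.55, [0.4582, -0.2132, 0.0346])]
(array([ 0.0612, -0.0632,  0.3063]), np.float64(-19.826809367834358)) [ 0.61288915 -0.28957473  0.38453808] [[ 9.40722166e-01 -3.39178131e-01  4.37809900e-05]
 [-3.39178132e-01 -9.40722166e-01  2.75958819e-05]
 [ 3.18258281e-05 -4.08096121e-05 -9.99999999e-01]]
```

View pics/w1.png

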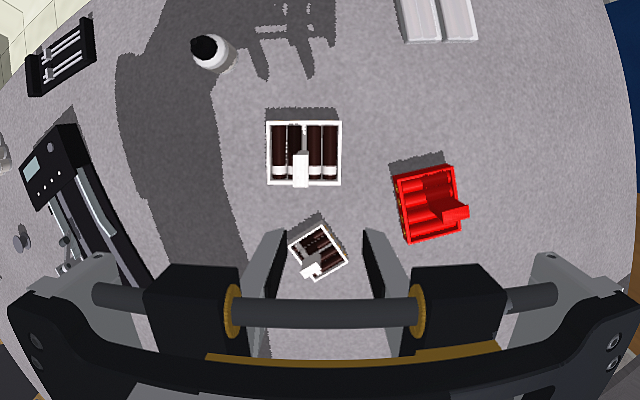

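The wrist view shows the large cassette squarely ahead at (304,152), with its rib at (301,170). The rib is at (0.5752, −0.2506) and the yaw is about −21°. Moving over it, going down and gripping.

>>> drive_tool(
  series=[
    [[0.0604,-0.061,0.1],0.013],
    [[0.0604,-0.061,0.2],0.013],
    [[0.0604,-0.061,0.27],0.013],
    [[0.0604,-0.061,0.32],0.013],
    [[0.0604,-0.061,0.37],0.013],
    [[0.0604,-0.061,0.41],0.013],
    [[0.0604,-0.061,0.436],0.013],
    [[0.0604,-0.061,0.436],0.013],
    [[0.0604,-0.061,0.436],0.013],
  ],
  fingers=0,
)

```text
clock: 4.65
tool_pos: [0.5758, -0.2502, 0.0486]
tcp_rot: [3.089, -0.572, 0.001]
force: [0.6, 0.4, 0.4]
finger_gap: 0.047
gripper_force: 0.0
```

>>> drive_tool(
  series=[
    [[0,0,0],0],
    [[0,0,0],0],
    [[0,0,0],0],
    [[0,0,0],0],
    [[0,0,0],0],
    [[0,0,0],0],
    [[0,0,0],0],
    [[0,0,0],0],
    [[0,0,0],0],
    [[0,0,0],0],
  ],
  fingers=-1,
  newtons=25,
)

```text
clock: 5.65
tool_pos: [0.5756, -0.25, 0.0483]
tcp_rot: [3.089, -0.572, 0.0]
force: [-1.2, 0.1, 5.4]
finger_gap: 0.0121
gripper_force: 25.0
```

>>> drive_tool(
  series=[
    [[0,0,-0.05],0],
    [[0,0,-0.12],0],
    [[0,0,-0.22],0],
    [[0,0,-0.32],0],
    [[-0.04,-0.06,-0.375],-0.02],
    [[-0.1,-0.15,-0.375],-0.08],
    [[-0.18,-0.25,-0.375],-0.14],
    [[-0.26,-0.36,-0.375],-0.2],
    [[-0.33,-0.46,-0.375],-0.25],
    [[-0.4,-0.56,-0.375],-0.3],
    [[-0.46,-0.66,-0.375],-0.3],
    [[-0.5,-0.73,-0.375],-0.3],
    [[-0.52,-0.758,-0.375],-0.3],
    [[-0.52,-0.758,-0.375],-0.3],
    [[-0.52,-0.758,-0.375],-0.3],
    [[-0.52,-0.758,-0.375],-0.3],
  ],
)

```text
clock: 7.25
tool_pos: [0.4901, 0.106, 0.1979]
tcp_rot: [3.137, 0.162, -0.001]
force: [-0.3, -0.3, -1.9]
finger_gap: 0.0123
gripper_force: 25.0
```

```bash
python3 - <<'E'
from h import *
s=get_state(); print(s["tool_pos"],s["tcp_rot"],s["force"],s["finger_gap"])
c=read_camera("wrist"); cv2.imwrite("pics/w2.png",c["img"]); np.savez("w2.npz",**c)
for n in("wrist","top","side"):
    if n!="wrist": c=read_camera(n)
    print(n)
    for t in("dock","apron","mouth","home","pin_drawn","catch","cassette"):
        print(t,[(round(d["p"],2),w(c,d["location"]).round(4).tolist()) for d in tip_of(n,t)[:2]])
c=dict(np.load("w2.npz"))
P=wcloud(c); X,Y,Z=P[...,0],P[...,1],P[...,2]
# dock frame guess
a=np.radians(6); dx=(X-.631)*np.cos(a)+(Y-.1225)*np.sin(a); dy=-(X-.631)*np.sin(a)+(Y-.1225)*np.cos(a)
reg=(abs(dy)<.09)&(dx>-.2)&(dx<.16)
for lo,hi in((.044,.06),(.022,.03),(.008,.013),(.055,.08)):
    m=reg&(Z>lo)&(Z<hi); print(lo,rect(P,m))
m=reg&(Z>.022)&(Z<.029)&(dx>0)&(dx<.045)&(abs(dy)>.04)
for sgn in(1,-1):
    k=m&(sgn*dy>0); 
    if k.sum()>10: print("guide",sgn,k.sum(),np.polyfit(dx[k],dy[k],1),np.percentile(dy[k],[2,50,98]))
E
```

```text
[0.4900841  0.10599797 0.19791723] [ 3.13699159e+00  1.61842497e-01 -5.26742638e-04] [-0.32620773 -0.25167218 -1.8544434 ] 0.012306853960822269
wrist
dock [(0.8, [0.6307, 0.1213, 0.0002]), (0.43, [0.4697, 0.3272, -0.0003])]
apron []
mouth [(0.84, [0.606, 0.1201, 0.0086])]
home [(0.82, [0.658, 0.1224, 0.0079])]
pin_drawn [(0.93, [0.5661, 0.1539, 0.0646])]Traceback (most recent call last):
  File "<stdin>", line 8, in <module>
ValueError: it knows: apron, bottle, cassette, dock, grip, home, mouth, pin_drawn, spool
```

View pics/w2.png

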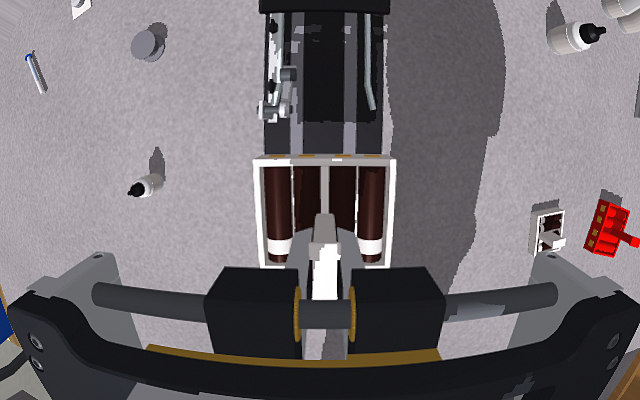

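The wrist view shows the cassette in hand with its brass pads facing the dock. The lane is visible from (270,10) to (390,150), and the catch and its pin are near (285,85). Now a precise dock fit.

```bash
cat > fit.py <<'E'
from h import *
import sys
for n in("w2","top"):
    if n=="top": c=dict(np.load("top0.npz")); P=cloud(c)
    else: c=dict(np.load("w2.npz")); P=wcloud(c)
    X,Y,Z=P[...,0],P[...,1],P[...,2]
    a=np.radians(6); dx=(X-.631)*np.cos(a)+(Y-.1225)*np.sin(a); dy=-(X-.631)*np.sin(a)+(Y-.1225)*np.cos(a)
    reg=(abs(dy)<.09)&(dx>-.2)&(dx<.17)
    print(n)
    for lo,hi,x0 in((.042,.06,.03),(.022,.03,-.06),(.055,.08,-.1),(.006,.014,-.2)):
        m=reg&(Z>lo)&(Z<hi)&(dx>x0); print(lo,rect(P,m),np.percentile(dx[m],[1,99]).round(4),np.percentile(dy[m],[1,99]).round(4))
    m=reg&(Z>.022)&(Z<.030)&(dx>-.02)&(dx<.045)&(abs(dy)>.04)
    for sg in(1,-1):
        k=m&(sg*dy>0)
        if k.sum()>10: print("guide",sg,k.sum(),np.polyfit(dx[k],dy[k],1).round(4),np.percentile(dy[k],[2,50,98]).round(4))
    # left/right edges of base+roof
    e=[]
    for x in np.arange(-.08,.12,.01):
        k=reg&(Z>.004)&(Z<.056)&(abs(dx-x)<.005)
        if k.sum()>5: e.append((x,dy[k].min(),dy[k].max()))
    e=np.array(e); print("edges",np.polyfit(e[:,0],(e[:,1]+e[:,2])/2,1).round(4),(e[:,2]-e[:,1]).round(3))
    # pin region
    k=reg&(Z>.058)&(Z<.08)&(dx<0); print("pin",k.sum(),np.c_[dx[k],dy[k],Z[k]].mean(0).round(4),np.percentile(dx[k],[5,95]).round(4))
c=dict(np.load("w2.npz"));P=wcloud(c);X,Y,Z=P[...,0],P[...,1],P[...,2]
m=(Z>.165)&(Z<.185)&(abs(X-.51)<.07)&(abs(Y-.107)<.07);print("cassette",rect(P,m),np.median(Z[m]))
E
python3 fit.py
```

```text
w2
0.042 (1681, array([688. , 126.6]), array([ 16.6, 136.7]), 5.8) [0.0491 0.0639] [-0.0678  0.0648]
0.022 (881, array([631.2, 125.1]), array([115.7, 113.3]), 8.5) [-0.0525  0.0547] [-0.0551  0.0577]
0.055 (529, array([575.7, 163. ]), array([26.2, 35.1]), 8.6) [-0.0634 -0.0391] [0.0286 0.062 ]
0.006 (14522, array([610.8, 119.4]), array([167. , 136.3]), 5.4) [-0.1024  0.0608] [-0.0672  0.0653]
guide 1 252 [0.0404 0.0472] [0.0445 0.0469 0.057 ]
guide -1 233 [-0.0126 -0.0488] [-0.0514 -0.0489 -0.0465]
edges [-0.0038 -0.0014] [0.135 0.135 0.135 0.127 0.135 0.134 0.136 0.135 0.136 0.136 0.136 0.135
 0.136 0.135 0.137]
pin 485 [-0.0546  0.0439  0.068 ] [-0.0622 -0.0454]
top
0.042 (1830, array([723.7, 130.7]), array([ 86.2, 136.6]), 5.4) [0.0512 0.1348] [-0.0686  0.0649]
0.022 (151, array([658.8, 119.3]), array([169. , 126.6]), 5.6) [-0.0497  0.0716] [-0.0623  0.0571]
0.055 (89, array([670.8, 157. ]), array([ 78.3, 217.8]), 73.5) [-0.0632  0.1165] [-0.0425  0.0623]
0.006 (3364, array([616.8, 119.6]), array([368.8, 175.4]), 5.5) [-0.1676  0.0542] [-0.067   0.0664]
guide 1 47 [0.0547 0.047 ] [0.0444 0.0474 0.0565]
guide -1 40 [-0.0147 -0.0487] [-0.051  -0.0488 -0.0467]
edges [ 0.0031 -0.0016] [0.134 0.159 0.15  0.138 0.169 0.163 0.153 0.151 0.164 0.168 0.174 0.165
 0.149 0.164 0.172 0.177 0.159 0.161 0.151 0.17 ]
pin 75 [-0.0537  0.0447  0.0687] [-0.0612 -0.0436]
cassette (11626, array([505.5, 108. ]), array([74.3, 88.8]), 6.2) 0.17208000231126536
```

>>> drive_tool(
  series=[
    [[-0.0075,-0.0025,0.03],0.0045],
    [[-0.0075,-0.0025,0.1],0.0045],
    [[-0.0075,-0.0025,0.17],0.0045],
    [[-0.0075,-0.0025,0.23],0.0045],
    [[-0.0075,-0.0025,0.28],0.0045],
    [[-0.0075,-0.0025,0.31],0.0045],
    [[-0.0075,-0.0025,0.33],0.0045],
    [[-0.0075,-0.0025,0.34],0.0045],
    [[-0.0075,-0.0025,0.345],0.0045],
    [[-0.0075,-0.0025,0.348],0.0045],
    [[-0.0075,-0.0025,0.348],0.0045],
    [[-0.0075,-0.0025,0.348],0.0045],
  ],
)

```text
clock: 8.75
tool_pos: [0.487, 0.1083, 0.0593]
tcp_rot: [-3.138, -0.154, -0.001]
force: [-0.6, -1.1, -3.6]
finger_gap: 0.0122
gripper_force: 25.0
```

```bash
python3 - <<'E'
from h import *
s=get_state(); print(s["tool_pos"],s["tcp_rot"],s["force"],s["torque"])
c=read_camera("wrist"); cv2.imwrite("pics/w3.png",c["img"]); P=wcloud(c); X,Y,Z=P[...,0],P[...,1],P[...,2]
O=np.array([.6311,.1213]); a=np.radians(5.6)
dx=(X-O[0])*np.cos(a)+(Y-O[1])*np.sin(a); dy=-(X-O[0])*np.sin(a)+(Y-O[1])*np.cos(a)
m=(Z>.028)&(Z<.05)&(dx<-.08)&(dx>-.19)&(abs(dy)<.06); print(rect(P,m),np.median(Z[m]),np.percentile(dx[m],[.5,99.5]),np.percentile(dy[m],[.5,99.5]))
for x in(-.16,-.13,-.1):
    k=m&(abs(dx-x)<.008); print(x,dy[k].min(),dy[k].max(),np.percentile(Z[k],90))
m=(abs(dy)<.075)&(dx<.12)&(dx>-.08)
for x in np.arange(-.04,.05,.01):
    k=m&(abs(dx-x)<.005)&(Z>.02)&(Z<.03); r=dy[k]; print("g",round(x,2),r[r<0].max() if (r<0).any() else 0,r[r>.04].min() if (r>.04).any() else 0)
for lo,hi in((.01,.025),(.025,.04),(.04,.055),(.055,.068),(.068,.08)):
    k=m&(Z>lo)&(Z<hi)&(dy>.02)&(dy<.075)&(dx<0)&(dx>-.08); print("c",lo,k.sum(),np.percentile(dx[k],[2,50,98]).round(4) if k.any() else'',np.percentile(dy[k],[2,50,98]).round(4) if k.any() else '')
E
```

```text
[0.48703179 0.10834368 0.05934789] [-3.13762833e+00 -1.53938854e-01 -1.20373952e-03] [-0.56560383 -1.06542531 -3.59885409] [ 0.00478829  0.04269031 -0.02782807]
(11364, array([502.4, 110.2]), array([74.5, 88.7]), 5.9) 0.03361559550589131 [-0.16511696 -0.09228929] [-0.04208188  0.04477822]
-0.16 -0.043010327308940395 0.04522518208894724 0.03703039817473133
-0.13 -0.04275202073346683 0.0452521726350044 0.03706178156019738
-0.1 -0.04262410039902324 0.04577874300278931 0.037221330032370395
g -0.04 -0.047623551467795525 0.049014228330087284
g -0.03 -0.04477708576068734 0.04678492893149761
g -0.02 -0.04489945164471998 0.0461417104524319
g -0.01 -0.04482616890327664 0.048333197303016696
g 0.0 -0.04489698862875538 0.04602318761191963
g 0.01 -0.045027577592871695 0.04572323285859384
g 0.02 0 0
g 0.03 0 0
g 0.04 0 0
c 0.01 1497 [-0.0772 -0.033  -0.001 ] [0.0239 0.0468 0.0621]
c 0.025 400 [-0.0641 -0.0327 -0.0014] [0.0286 0.0504 0.0574]
c 0.04 1149 [-0.063  -0.0247 -0.0132] [0.0285 0.0364 0.0571]
c 0.055 1000 [-0.0635 -0.0541 -0.0396] [0.0297 0.0431 0.0583]
c 0.068 891 [-0.0635 -0.0558 -0.0478] [0.0322 0.0403 0.0602]
```

View pics/w3.png

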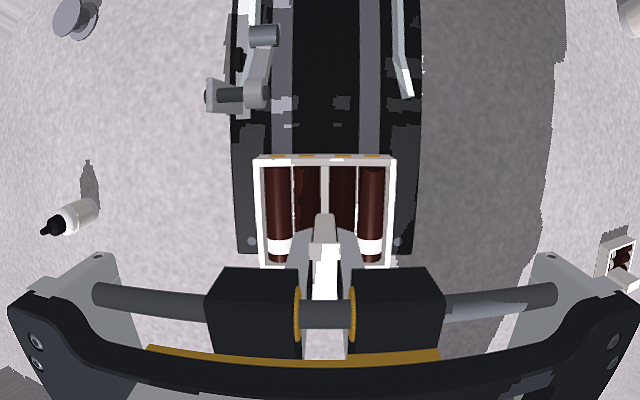

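The wrist view shows the cassette over the apron, aligned to about 1 mm. The catch's hub is at (250,95) and its pin is centred about 7 mm inward of drawn, so home should be near +32 mm. Setting the cassette down.

>>> drive_tool(
  series=[
    [[0,0.002,0.001],0.003],
    [[0,0.002,0.002],0.003],
    [[0,0.002,0.003],0.003],
    [[0,0.002,0.0035],0.003],
    [[0,0.002,0.0035],0.003],
    [[0,0.002,0.0035],0.003],
  ],
)

```text
clock: 9.4
tool_pos: [0.487, 0.1074, 0.0582]
tcp_rot: [3.138, 0.146, 0.001]
force: [-5.5, -2.2, 15.0]
finger_gap: 0.0117
gripper_force: 25.0
```

>>> drive_tool(
  series=[
    [[0,0,-0.001],0],
    [[0,0,-0.001],0],
    [[0.01,0,-0.001],0],
    [[0.025,0,-0.001],0],
    [[0.05,0,-0.001],0],
    [[0.075,0,-0.001],0],
    [[0.1,0,-0.001],0],
    [[0.12,0,-0.001],0],
    [[0.13,0,-0.001],0],
    [[0.13,0,-0.001],0],
  ],
)

```text
clock: 10.4
tool_pos: [0.5396, 0.1126, 0.0583]
tcp_rot: [-3.138, -0.146, -0.002]
force: [1.5, -0.2, 3.5]
finger_gap: 0.0115
gripper_force: 25.0
```

```bash
cat > chk.py <<'E'
from h import *
s=get_state(); print(s["clock"],s["tool_pos"],s["tcp_rot"],s["force"],s["torque"])
O=np.array([.6311,.1213]); a=np.radians(5.6); p=s["tool_pos"][:2]-O
print("tool in dock",p[0]*np.cos(a)+p[1]*np.sin(a),-p[0]*np.sin(a)+p[1]*np.cos(a),"yaw",shift([0,0,0])[1])
c=read_camera("wrist"); cv2.imwrite("pics/w%d.png"%(s["clock"]*100),c["img"]); P=wcloud(c); X,Y,Z=P[...,0],P[...,1],P[...,2]
dx=(X-O[0])*np.cos(a)+(Y-O[1])*np.sin(a); dy=-(X-O[0])*np.sin(a)+(Y-O[1])*np.cos(a)
m=(Z>.031)&(Z<.04)&(dx<.05)&(dx>-.19)&(abs(dy)<.047)
xs=dx[m&(abs(dy)<.025)]; print("cass x",np.percentile(xs,[.5,99.5]).round(4))
for x in np.arange(-.16,.05,.01):
    k=m&(abs(dx-x)<.005); g=(abs(dx-x)<.005)&(Z>.02)&(Z<.03)&(abs(dy)<.08); r=dy[g]
    print(round(x,3),(dy[k].min().round(4),dy[k].max().round(4)) if k.sum()>5 else '', "guide",r[r<-.04].max().round(4) if (r<-.04).any() else 0,r[r>.04].min().round(4) if (r>.04).any() else 0)
k=(Z>.068)&(Z<.08)&(dy>.03)&(dy<.062)&(dx>-.09)&(dx<-.03)
if k.any(): print("pin",np.percentile(dx[k],[1,99]))
k=(Z>.03)&(dy>.029)&(dy<.043)&(dx>-.045)&(dx<.03); print("catch pts",k.sum(),[ (x,np.median(Z[k&(abs(dx-x)<.004)]).round(4)) for x in np.arange(-.04,.03,.01) if (k&(abs(dx-x)<.004)).any()])
E
python3 chk.py
```

```text
10.4 [0.53960191 0.1125583  0.0582593 ] [-3.13778606e+00 -1.46326916e-01 -1.88018299e-03] [ 1.48408282 -0.18818597  3.51885817] [-0.05471091 -0.40215264  0.06029977]
tool in dock -0.09191445040004596 0.00022866973949363378 yaw 5.339960345999953
cass x [-0.0994 -0.0395]
-0.16  guide 0 0
-0.15  guide 0 0
-0.14  guide 0 0
-0.13  guide 0 0
-0.12  guide 0 0
-0.11 (np.float64(-0.0436), np.float64(0.0444)) guide 0 0.0402
-0.1 (np.float64(-0.0433), np.float64(0.0448)) guide 0 0.04
-0.09 (np.float64(-0.0436), np.float64(0.0445)) guide -0.04 0.04
-0.08 (np.float64(-0.0437), np.float64(0.0444)) guide -0.04 0.0403
-0.07 (np.float64(-0.0437), np.float64(0.0438)) guide -0.04 0.0402
-0.06 (np.float64(-0.0433), np.float64(0.037)) guide -0.04 0.0562
-0.05 (np.float64(-0.0435), np.float64(0.037)) guide -0.04 0.0513
-0.04 (np.float64(-0.0437), np.float64(0.034)) guide -0.04 0.0495
-0.03 (np.float64(0.0317), np.float64(0.032)) guide -0.0451 0.0466
-0.02 (np.float64(0.0283), np.float64(0.029)) guide -0.0451 0.0499
-0.01 (np.float64(0.0286), np.float64(0.0406)) guide -0.0449 0.0401
0.0  guide -0.0451 0.046
0.01  guide -0.045 0.0458
0.02  guide -0.0452 0.0455
0.03  guide -0.0453 0.0458
0.04  guide -0.0452 0.0456
pin [-0.0634737 -0.0466228]
catch pts 1430 [(np.float64(-0.04), np.float64(0.0551)), (np.float64(-0.03), np.float64(0.0474)), (np.float64(-0.019999999999999997), np.float64(0.0486)), (np.float64(-0.009999999999999995), np.float64(0.0429))]
```

>>> drive_tool(
  series=[
    [[0.01,0,0],0],
    [[0.02,0,0],0],
    [[0.03,0,0],0],
    [[0.04,0,0],0],
    [[0.05,0,0],0],
    [[0.06,0,0],0],
    [[0.07,0,0],0],
    [[0.08,0,0],0],
    [[0.09,0,0],0],
    [[0.1,0,0],0],
    [[0.1,0,0],0],
    [[0.1,0,0],0],
    [[0.1,0,0],0],
  ],
)

```text
clock: 11.75
tool_pos: [0.5789, 0.1162, 0.0583]
tcp_rot: [-3.138, -0.147, -0.002]
force: [0.8, -0.8, 5.5]
finger_gap: 0.0118
gripper_force: 25.0
```

```bash
python3 chk.py
```

```text
11.75 [0.5789343  0.1162448  0.05826235] [-3.13784804e+00 -1.46622909e-01 -1.54048986e-03] [ 0.82265005 -0.76013431  5.45605791] [-0.05846146 -0.00683908 -0.03390049]
tool in dock -0.05241003962576993 5.9411022809627116e-05 yaw 5.350644917932015
cass x [-0.0586 -0.    ]
-0.16  guide 0 0
-0.15  guide 0 0
-0.14  guide 0 0
-0.13  guide 0 0
-0.12  guide 0 0
-0.11  guide 0 0
-0.1  guide 0 0
-0.09  guide 0 0
-0.08  guide 0 0
-0.07 (np.float64(-0.044), np.float64(0.0355)) guide -0.04 0
-0.06 (np.float64(-0.0434), np.float64(0.0369)) guide 0 0.0559
-0.05 (np.float64(-0.0437), np.float64(0.0362)) guide -0.04 0.0516
-0.04 (np.float64(-0.044), np.float64(0.0356)) guide -0.04 0.049
-0.03 (np.float64(-0.0437), np.float64(0.035)) guide -0.04 0.0485
-0.02 (np.float64(-0.0438), np.float64(0.0311)) guide -0.04 0.0556
-0.01 (np.float64(-0.0436), np.float64(0.0331)) guide -0.04 0.0458
0.0 (np.float64(-0.0436), np.float64(0.0296)) guide -0.0401 0.0461
0.01  guide -0.045 0.0461
0.02  guide -0.0453 0.0456
0.03  guide -0.0452 0.0459
0.04  guide -0.0454 0.0456
pin [-0.05892164 -0.04639699]
catch pts 5581 [(np.float64(-0.04), np.float64(0.0601)), (np.float64(-0.03), np.float64(0.1738)), (np.float64(-0.019999999999999997), np.float64(0.0596)), (np.float64(-0.009999999999999995), np.float64(0.0576)), (np.float64(6.938893903907228e-18), np.float64(0.0435))]
```

>>> drive_tool(
  series=[
    [[0.01,0,0],0],
    [[0.02,0,0],0],
    [[0.03,0,0],0],
    [[0.04,0,0],0],
    [[0.05,-0.0002,0],0],
    [[0.06,-0.0003,0],0],
    [[0.07,-0.0003,0],0],
    [[0.08,-0.0004,0],0],
    [[0.09,-0.0004,0],0],
    [[0.1,-0.0005,0],0],
    [[0.11,-0.0005,0],0],
    [[0.12,-0.0006,0],0],
    [[0.128,-0.0006,0],0],
    [[0.1325,-0.0006,0],0],
    [[0.1325,-0.0006,0],0],
  ],
)

```text
clock: 13.3
tool_pos: [0.6314, 0.1214, 0.0583]
tcp_rot: [-3.138, -0.147, -0.0]
force: [-2.5, -0.1, 8.2]
finger_gap: 0.012
gripper_force: 25.0
```

```bash
python3 chk.py | egrep -v "guide 0 0$"
```

```text
13.3 [0.63135846 0.12140676 0.05826662] [-3.13803610e+00 -1.46783690e-01 -2.43045394e-04] [-2.45714652 -0.14912439  8.16986854] [-0.02568771  0.41489095 -0.00450791]
tool in dock 0.00026763989229579586 8.10262759892135e-05 yaw 5.3561904584746545
cass x [-0.0076  0.0492]
-0.03  guide -0.0456 0.0559
-0.02 (np.float64(-0.0437), np.float64(0.0336)) guide -0.04 0.0467
-0.01 (np.float64(-0.0434), np.float64(0.0439)) guide -0.0455 0.0463
0.0 (np.float64(-0.0436), np.float64(0.044)) guide -0.0401 0.04
0.01 (np.float64(-0.0439), np.float64(0.0442)) guide -0.04 0.0401
0.02 (np.float64(-0.0437), np.float64(0.0446)) guide -0.04 0.04
0.03 (np.float64(-0.0437), np.float64(0.0445)) guide -0.04 0.04
0.04 (np.float64(-0.0437), np.float64(0.0445)) guide -0.04 0.04
catch pts 4809 [(np.float64(-0.019999999999999997), np.float64(0.0332)), (np.float64(-0.009999999999999995), np.float64(0.0523)), (np.float64(6.938893903907228e-18), np.float64(0.0426)), (np.float64(0.010000000000000009), np.float64(0.0328)), (np.float64(0.02000000000000001), np.float64(0.1738)), (np.float64(0.030000000000000006), np.float64(0.1544))]
```

>>> drive_tool(
  series=[
    [[0.0025,0,-0.0005],0],
    [[0.005,0,-0.001],0],
    [[0.0075,0,-0.001],0],
    [[0.01,0,-0.001],0],
    [[0.0125,0,-0.001],0],
    [[0.015,0,-0.001],0],
    [[0.0175,0,-0.001],0],
    [[0.02,0,-0.001],0],
    [[0.02,0,-0.001],0],
    [[0.02,0,-0.001],0],
  ],
)

```text
clock: 14.35
tool_pos: [0.6394, 0.122, 0.0583]
tcp_rot: [-3.138, -0.147, -0.001]
force: [-0.7, 0.8, 1.6]
finger_gap: 0.0118
gripper_force: 25.0
```

>>> drive_tool(
  series=[
    [[0.0025,0,0],0],
    [[0.005,0,0],0],
    [[0.0075,0,0],0],
    [[0.0075,0,0],0],
    [[0.0075,0,0],0],
  ],
)

```text
clock: 14.85
tool_pos: [0.6423, 0.1223, 0.0583]
tcp_rot: [-3.138, -0.147, -0.0]
force: [0.7, -0.1, 1.8]
finger_gap: 0.0118
gripper_force: 25.0
```

>>> drive_tool(
  series=[
    [[0.0025,0,0],0],
    [[0.005,0,0],0],
    [[0.0075,0,0],0],
    [[0.0075,0,0],0],
    [[0.0075,0,0],0],
  ],
)

```text
clock: 15.35
tool_pos: [0.6447, 0.1226, 0.0583]
tcp_rot: [3.138, 0.147, -0.001]
force: [-4.5, -0.9, 6.7]
finger_gap: 0.0119
gripper_force: 25.0
```

>>> drive_tool(
  series=[
    [[0.0025,0,0],0],
    [[0.005,0,0],0],
    [[0.0075,0,0],0],
    [[0.01,0,0],0],
    [[0.0125,0,0],0],
    [[0.0125,0,0],0],
    [[0.0125,0,0],0],
  ],
)

```text
clock: 16.05
tool_pos: [0.6493, 0.123, 0.0583]
tcp_rot: [3.138, 0.147, -0.003]
force: [-8.8, -0.1, 9.8]
finger_gap: 0.012
gripper_force: 25.0
```

>>> drive_tool(
  series=[
    [[0.0025,0,0],0],
    [[0.005,0,0],0],
    [[0.005,0,0],0],
    [[0.005,0,0],0],
  ],
)

```text
clock: 16.45
tool_pos: [0.6511, 0.1232, 0.0583]
tcp_rot: [3.138, 0.147, -0.003]
force: [-9.5, -0.8, 10.3]
finger_gap: 0.012
gripper_force: 25.0
```

```bash
python3 chk.py | egrep -v "guide"; python3 - <<'E'
from h import *
import glob
f=max(glob.glob("pics/w[0-9][0-9][0-9]*.png"),key=lambda s:int(s[6:-4])); i=cv2.imread(f)
c=read_camera("side")["img"]
a=cv2.resize(i[40:240,200:420],(440,400)); b=cv2.resize(c[190:290,240:330],(360,400),interpolation=cv2.INTER_CUBIC)
cv2.imwrite("pics/v5.png",np.hstack([a,b]))
E
```

```text
16.45 [0.65113393 0.12318467 0.05832111] [ 3.13792669e+00  1.46739007e-01 -2.95667840e-03] [-9.53443987 -0.7885835  10.33146346] [-0.13923316  2.023623   -0.06464934]
tool in dock 0.020122229593636794 -7.929392135738907e-05 yaw 5.354741303073157
cass x [0.0095 0.0466]
catch pts 810 [(np.float64(6.938893903907228e-18), np.float64(0.0361)), (np.float64(0.010000000000000009), np.float64(0.0329)), (np.float64(0.02000000000000001), np.float64(0.0329)), (np.float64(0.030000000000000006), np.float64(0.0328))]
```

View pics/v5.png

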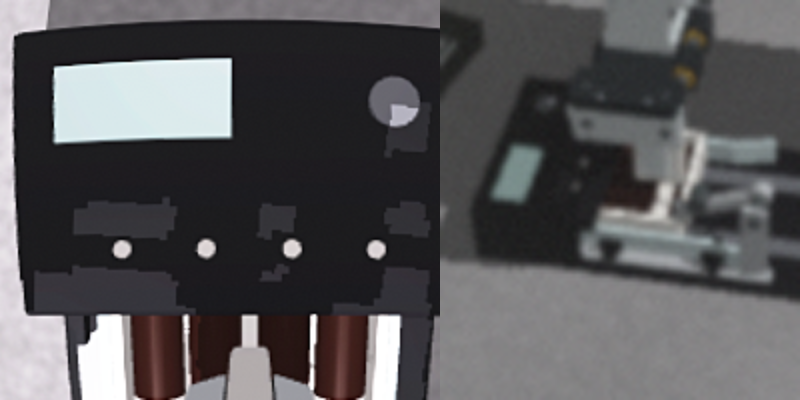

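The catch (right panel, near (740,190)) is still riding on the rear rim. Continuing in 1 mm steps and measuring the catch from the side depth.

```bash
cat > cat.py <<'E'
from h import *
s=get_state(); O=np.array([.6311,.1213]); a=np.radians(5.6); p=s["tool_pos"][:2]-O
print("tool x",p[0]*np.cos(a)+p[1]*np.sin(a),s["force"])
for n in("side",):
    c=read_camera(n); P=cloud(c); X,Y,Z=P[...,0],P[...,1],P[...,2]
    dx=(X-O[0])*np.cos(a)+(Y-O[1])*np.sin(a); dy=-(X-O[0])*np.sin(a)+(Y-O[1])*np.cos(a)
    k=(dy>.022)&(dy<.046)&(dx>-.06)&(dx<.02)&(Z>.015)&(Z<.1)
    print(n,[(round(x,3),np.percentile(Z[k&(abs(dx-x)<.003)],[10,50,90]).round(3).tolist()) for x in np.arange(-.055,.01,.006) if (k&(abs(dx-x)<.003)).sum()>3])
E
python3 cat.py
```

```text
tool x 0.020167164996433944 [-9.76793927 -0.36782182 10.31077218]
side [(np.float64(-0.055), [0.066, 0.069, 0.073]), (np.float64(-0.049), [0.057, 0.063, 0.069]), (np.float64(-0.043), [0.056, 0.061, 0.063]), (np.float64(-0.037), [0.051, 0.058, 0.06]), (np.float64(-0.031), [0.049, 0.055, 0.057]), (np.float64(-0.025), [0.049, 0.053, 0.055]), (np.float64(-0.019), [0.048, 0.057, 0.06]), (np.float64(-0.013), [0.045, 0.057, 0.059]), (np.float64(-0.007), [0.023, 0.039, 0.048]), (np.float64(-0.001), [0.028, 0.036, 0.045]), (np.float64(0.005), [0.024, 0.032, 0.035])]
```

>>> drive_tool(
  series=[
    [[0.0025,0,0],0],
    [[0.005,0,-0.0005],0],
    [[0.005,0,-0.0005],0],
    [[0.005,0,-0.0005],0],
  ],
)

```text
clock: 17.0
tool_pos: [0.6529, 0.1233, 0.0584]
tcp_rot: [3.138, 0.147, -0.004]
force: [-9.7, -1.4, 9.2]
finger_gap: 0.0119
gripper_force: 25.0
```

```bash
python3 cat.py
```

```text
tool x 0.021912520954175712 [-9.73765749 -1.35330892  9.20507886]
side [(np.float64(-0.055), [0.067, 0.07, 0.071]), (np.float64(-0.049), [0.059, 0.063, 0.068]), (np.float64(-0.043), [0.055, 0.06, 0.063]), (np.float64(-0.037), [0.051, 0.058, 0.061]), (np.float64(-0.031), [0.052, 0.055, 0.057]), (np.float64(-0.025), [0.049, 0.053, 0.054]), (np.float64(-0.019), [0.048, 0.058, 0.06]), (np.float64(-0.013), [0.048, 0.058, 0.06]), (np.float64(-0.007), [0.036, 0.044, 0.055]), (np.float64(-0.001), [0.022, 0.035, 0.045]), (np.float64(0.005), [0.027, 0.032, 0.034])]
```

>>> drive_tool(
  series=[
    [[0.0025,0,0],0],
    [[0.0025,0,0],0],
    [[0.0025,0,0],0],
  ],
)

```text
clock: 17.35
tool_pos: [0.6538, 0.1235, 0.0584]
tcp_rot: [3.138, 0.147, -0.004]
force: [-10.5, -0.8, 10.4]
finger_gap: 0.0118
gripper_force: 25.0
```

>>> drive_tool(
  series=[
    [[0.0025,0,0],0],
    [[0.0025,0,0],0],
    [[0.0025,0,0],0],
  ],
)

```text
clock: 17.65
tool_pos: [0.6547, 0.1235, 0.0584]
tcp_rot: [3.138, 0.147, -0.004]
force: [-11.0, -1.2, 10.3]
finger_gap: 0.0116
gripper_force: 25.0
```

```bash
python3 cat.py
```

```text
tool x 0.023756275164064363 [-10.99821368  -1.21795601  10.34087546]
side [(np.float64(-0.055), [0.066, 0.07, 0.071]), (np.float64(-0.049), [0.06, 0.063, 0.068]), (np.float64(-0.043), [0.056, 0.06, 0.061]), (np.float64(-0.037), [0.054, 0.058, 0.06]), (np.float64(-0.031), [0.05, 0.055, 0.058]), (np.float64(-0.025), [0.043, 0.052, 0.054]), (np.float64(-0.019), [0.051, 0.058, 0.06]), (np.float64(-0.013), [0.042, 0.057, 0.06]), (np.float64(-0.007), [0.038, 0.045, 0.053]), (np.float64(-0.001), [0.021, 0.037, 0.045]), (np.float64(0.005), [0.025, 0.033, 0.036])]
```

>>> drive_tool(
  series=[
    [[0.0025,0,0],0],
    [[0.0025,0,0],0],
    [[0.0025,0,0],0],
  ],
)

```text
clock: 18.0
tool_pos: [0.6557, 0.1237, 0.0584]
tcp_rot: [3.138, 0.147, -0.004]
force: [-11.1, -0.6, 11.3]
finger_gap: 0.0118
gripper_force: 25.0
```

```bash
python3 cat.py
```

```text
tool x 0.02475411759746692 [-11.07970299  -0.56361491  11.33749003]
side [(np.float64(-0.055), [0.067, 0.069, 0.072]), (np.float64(-0.049), [0.058, 0.063, 0.07]), (np.float64(-0.043), [0.056, 0.061, 0.063]), (np.float64(-0.037), [0.052, 0.057, 0.059]), (np.float64(-0.031), [0.05, 0.055, 0.057]), (np.float64(-0.025), [0.046, 0.053, 0.055]), (np.float64(-0.019), [0.047, 0.057, 0.059]), (np.float64(-0.013), [0.052, 0.058, 0.06]), (np.float64(-0.007), [0.038, 0.042, 0.045]), (np.float64(-0.001), [0.023, 0.038, 0.044]), (np.float64(0.005), [0.024, 0.032, 0.036])]
```

>>> drive_tool(
  series=[
    [[0.0025,0,0],0],
    [[0.0025,0,0],0],
    [[0.0025,0,0],0],
  ],
)

```text
clock: 18.35
tool_pos: [0.6567, 0.1237, 0.0584]
tcp_rot: [3.138, 0.147, -0.004]
force: [-11.5, -1.2, 10.0]
finger_gap: 0.0116
gripper_force: 25.0
```

```bash
python3 cat.py
```

```text
tool x 0.02569037088337622 [-11.46786945  -1.18745827   9.99996518]
side [(np.float64(-0.055), [0.067, 0.071, 0.073]), (np.float64(-0.049), [0.056, 0.061, 0.066]), (np.float64(-0.043), [0.05, 0.055, 0.058]), (np.float64(-0.037), [0.045, 0.05, 0.053]), (np.float64(-0.031), [0.04, 0.044, 0.048]), (np.float64(-0.025), [0.039, 0.044, 0.049]), (np.float64(-0.019), [0.033, 0.047, 0.05]), (np.float64(-0.013), [0.024, 0.03, 0.045]), (np.float64(-0.007), [0.023, 0.027, 0.029]), (np.float64(-0.001), [0.022, 0.032, 0.037]), (np.float64(0.005), [0.024, 0.034, 0.037])]
```

>>> drive_tool(
  series=[
    [[0.001,0,0],0],
    [[0.001,0,0],0],
    [[0.001,0,0],0],
    [[0.001,0,0],0],
  ],
)

```text
clock: 18.8
tool_pos: [0.6569, 0.1237, 0.0584]
tcp_rot: [3.138, 0.147, -0.005]
force: [-13.0, -0.7, 11.8]
finger_gap: 0.0121
gripper_force: 25.0
```

```bash
python3 cat.py; sed 's/c=read_camera(n)/c=dict(np.load("side0.npz"))/' cat.py > cat0.py; python3 cat0.py
```

```text
tool x 0.025951096103751174 [-12.97585902  -0.67510807  11.79112525]
side [(np.float64(-0.055), [0.067, 0.071, 0.072]), (np.float64(-0.049), [0.058, 0.06, 0.066]), (np.float64(-0.043), [0.05, 0.056, 0.059]), (np.float64(-0.037), [0.045, 0.049, 0.052]), (np.float64(-0.031), [0.038, 0.045, 0.047]), (np.float64(-0.025), [0.038, 0.045, 0.048]), (np.float64(-0.019), [0.034, 0.047, 0.049]), (np.float64(-0.013), [0.025, 0.032, 0.046]), (np.float64(-0.007), [0.024, 0.028, 0.028]), (np.float64(-0.001), [0.019, 0.03, 0.037]), (np.float64(0.005), [0.026, 0.034, 0.036])]
tool x 0.02598078936194264 [-11.98613544  -1.18964648  11.42259168]
side [(np.float64(-0.055), [0.065, 0.071, 0.072]), (np.float64(-0.049), [0.059, 0.06, 0.067]), (np.float64(-0.043), [0.051, 0.055, 0.059]), (np.float64(-0.037), [0.045, 0.051, 0.053]), (np.float64(-0.031), [0.041, 0.045, 0.048]), (np.float64(-0.025), [0.039, 0.045, 0.048]), (np.float64(-0.019), [0.029, 0.046, 0.049]), (np.float64(-0.013), [0.024, 0.029, 0.045]), (np.float64(-0.007), [0.024, 0.027, 0.029])]
```

The catch matches its starting hanging profile, so it is fully down. Easing the cassette back gently.

>>> drive_tool(
  series=[
    [[-0.0015,0,0],0],
    [[-0.003,0,0],0],
    [[-0.0045,0,-0.0005],0],
    [[-0.006,0,-0.0005],0],
    [[-0.0075,0,-0.001],0],
    [[-0.009,0,-0.001],0],
    [[-0.01,0,-0.001],0],
    [[-0.01,0,-0.001],0],
  ],
)

```text
clock: 19.65
tool_pos: [0.6536, 0.1234, 0.0584]
tcp_rot: [3.138, 0.147, -0.003]
force: [-5.5, 0.1, 2.2]
finger_gap: 0.012
gripper_force: 25.0
```

>>> drive_tool(
  series=[
    [[-0.0015,0,0],0],
    [[-0.0025,0,0],0],
    [[-0.0025,0,0],0],
  ],
)

```text
clock: 19.95
tool_pos: [0.6527, 0.1233, 0.0584]
tcp_rot: [3.138, 0.147, -0.003]
force: [-5.8, -0.8, 0.7]
finger_gap: 0.0121
gripper_force: 25.0
```

```bash
python3 cat.py
```

```text
tool x 0.021664880236734286 [-5.824404   -0.79929072  0.72898276]
side [(np.float64(-0.055), [0.066, 0.068, 0.072]), (np.float64(-0.049), [0.058, 0.062, 0.068]), (np.float64(-0.043), [0.051, 0.056, 0.059]), (np.float64(-0.037), [0.044, 0.05, 0.052]), (np.float64(-0.031), [0.04, 0.047, 0.048]), (np.float64(-0.025), [0.038, 0.046, 0.048]), (np.float64(-0.019), [0.033, 0.048, 0.05]), (np.float64(-0.013), [0.025, 0.033, 0.046]), (np.float64(-0.007), [0.025, 0.029, 0.03]), (np.float64(-0.001), [0.021, 0.034, 0.036]), (np.float64(0.005), [0.026, 0.032, 0.035])]
```

>>> drive_tool(
  series=[
    [[-0.0015,0,0],0],
    [[-0.0025,0,0],0],
    [[-0.0025,0,0],0],
  ],
)

```text
clock: 20.3
tool_pos: [0.6517, 0.1232, 0.0584]
tcp_rot: [3.138, 0.147, -0.002]
force: [-5.8, 1.1, -0.9]
finger_gap: 0.0118
gripper_force: 25.0
```

>>> drive_tool(
  series=[
    [[-0.0015,0,0],0],
    [[-0.0025,0,0],0],
    [[-0.0025,0,0],0],
  ],
)

```text
clock: 20.6
tool_pos: [0.6508, 0.1231, 0.0585]
tcp_rot: [3.138, 0.147, -0.002]
force: [-4.6, 0.3, -1.2]
finger_gap: 0.0116
gripper_force: 25.0
```

>>> drive_tool(
  series=[
    [[-0.001,0,0],0],
    [[-0.0015,0,0],0],
    [[-0.0015,0,0],0],
  ],
)

```text
clock: 20.9
tool_pos: [0.6502, 0.123, 0.0584]
tcp_rot: [3.138, 0.147, -0.002]
force: [-4.9, 0.3, -2.1]
finger_gap: 0.012
gripper_force: 25.0
```

>>> drive_tool(
  series=[
    [[-0.001,0,0.0003],0],
    [[-0.002,0,0.0005],0],
    [[-0.002,0,0.0005],0],
  ],
)

```text
clock: 21.2
tool_pos: [0.6497, 0.123, 0.0584]
tcp_rot: [3.138, 0.147, -0.001]
force: [-5.7, 1.1, -2.9]
finger_gap: 0.0122
gripper_force: 25.0
```

>>> drive_tool(
  series=[
    [[-0.001,0,0],0],
    [[-0.0015,0,0],0],
    [[-0.0015,0,0],0],
  ],
)

```text
clock: 21.5
tool_pos: [0.6493, 0.123, 0.0585]
tcp_rot: [-3.138, -0.147, 0.001]
force: [-4.4, 0.4, -5.4]
finger_gap: 0.0117
gripper_force: 25.0
```

>>> drive_tool(
  series=[
    [[-0.001,0,0],0],
    [[-0.0015,0,0],0],
    [[-0.0015,0,0],0],
  ],
)

```text
clock: 21.8
tool_pos: [0.6491, 0.1229, 0.0586]
tcp_rot: [-3.138, -0.147, -0.001]
force: [-1.1, 2.2, -7.8]
finger_gap: 0.012
gripper_force: 25.0
```

>>> drive_tool(
  series=[
    [[-0.0003,0,0.0005],0],
    [[-0.0005,0,0.001],0],
    [[-0.0005,0,0.001],0],
    [[-0.0005,0,0.001],0],
  ],
)

```text
clock: 22.2
tool_pos: [0.649, 0.1229, 0.0586]
tcp_rot: [-3.138, -0.147, -0.001]
force: [-0.1, 1.8, -4.0]
finger_gap: 0.0118
gripper_force: 25.0
```

```bash
python3 cat.py
```

```text
tool x 0.018015431088571593 [-0.07007708  1.75684789 -4.02043227]
side [(np.float64(-0.055), [0.067, 0.07, 0.071]), (np.float64(-0.049), [0.059, 0.061, 0.067]), (np.float64(-0.043), [0.049, 0.056, 0.059]), (np.float64(-0.037), [0.044, 0.051, 0.054]), (np.float64(-0.031), [0.039, 0.045, 0.048]), (np.float64(-0.025), [0.039, 0.045, 0.049]), (np.float64(-0.019), [0.035, 0.045, 0.05]), (np.float64(-0.013), [0.025, 0.03, 0.046]), (np.float64(-0.007), [0.026, 0.032, 0.036]), (np.float64(-0.001), [0.027, 0.032, 0.037]), (np.float64(0.005), [0.026, 0.032, 0.034])]
```

The catch now carries the load and the x force is about zero. Releasing with a small opening, then rising.

>>> drive_tool(
  series=[
    [[0,0,0],0],
    [[0,0,0],0],
    [[0,0,0],0],
    [[0,0,0],0],
    [[0,0,0],0],
    [[0,0,0],0],
  ],
  fingers=-0.5,
)

```text
clock: 22.85
tool_pos: [0.6487, 0.1229, 0.0583]
tcp_rot: [-3.138, -0.147, -0.0]
force: [0.9, -0.5, 0.0]
finger_gap: 0.0236
gripper_force: 0.0
```

>>> drive_tool(
  series=[
    [[0,0,-0.01],0],
    [[0,0,-0.04],0],
    [[0,0,-0.08],0],
    [[0,0,-0.15],0],
    [[0,0,-0.25],0],
    [[0,0,-0.35],0],
    [[0,0,-0.4],0],
    [[0,0,-0.4],0],
    [[0,0,-0.4],0],
  ],
)

```text
clock: 23.75
tool_pos: [0.6488, 0.1229, 0.2196]
tcp_rot: [-3.138, -0.147, -0.002]
force: [-0.9, 0.3, -0.7]
finger_gap: 0.0234
gripper_force: 0.0
```

```bash
python3 cat.py; python3 chk.py; python3 - <<'E'
from h import *
c=read_camera("wrist")["img"]; d=read_camera("side")["img"]
b=cv2.resize(d[190:290,240:370],(400,400),interpolation=cv2.INTER_CUBIC)
a=cv2.resize(c[:,120:520],(400,400)); cv2.imwrite("pics/fin.png",np.hstack([a,b]))
E
```

```text
tool x 0.01775644641226621 [-0.89700383  0.29291483 -0.69808183]
side [(np.float64(-0.055), [0.066, 0.07, 0.072]), (np.float64(-0.049), [0.059, 0.062, 0.068]), (np.float64(-0.043), [0.051, 0.055, 0.059]), (np.float64(-0.037), [0.044, 0.05, 0.054]), (np.float64(-0.031), [0.039, 0.046, 0.048]), (np.float64(-0.025), [0.04, 0.045, 0.048]), (np.float64(-0.019), [0.035, 0.046, 0.049]), (np.float64(-0.013), [0.026, 0.03, 0.044]), (np.float64(-0.007), [0.025, 0.033, 0.036]), (np.float64(-0.001), [0.027, 0.033, 0.037]), (np.float64(0.005), [0.023, 0.031, 0.034])]
23.8 [0.64841657 0.12275974 0.21849295] [-3.13816020e+00 -1.46565293e-01 -4.36788534e-05] [-0.35654793 -0.88303338 -0.34072406] [ 0.06648556 -0.00026377 -0.01206321]
tool in dock 0.017376369366778225 -0.00023703228787173868 yaw 5.348021993912504
cass x [-0.0062  0.0482]
-0.16  guide 0 0
-0.15  guide 0 0
-0.14  guide 0 0
-0.13  guide 0 0
-0.12  guide 0 0
-0.11  guide 0 0
-0.1  guide 0 0
-0.09  guide 0 0
-0.08  guide 0 0
-0.07  guide 0 0
-0.06  guide 0 0.056
-0.05  guide -0.05 0.0523
-0.04  guide -0.0484 0.0496
-0.03  guide -0.0462 0.0
[... 155 characters left out ...]
0401 0.0406
0.01 (np.float64(-0.0436), np.float64(0.0428)) guide -0.04 0.0405
0.02 (np.float64(-0.0434), np.float64(0.0435)) guide -0.04 0.0404
0.03 (np.float64(-0.0445), np.float64(0.0434)) guide -0.04 0.0404
0.04 (np.float64(-0.0441), np.float64(0.0432)) guide -0.0401 0.0401
pin [-0.06227945 -0.04597109]
catch pts 536 [(np.float64(-0.03), np.float64(0.0461)), (np.float64(-0.019999999999999997), np.float64(0.0487)), (np.float64(-0.009999999999999995), np.float64(0.0344)), (np.float64(6.938893903907228e-18), np.float64(0.0352)), (np.float64(0.010000000000000009), np.float64(0.0333)), (np.float64(0.02000000000000001), np.float64(0.033)), (np.float64(0.030000000000000006), np.float64(0.0327))]
```

View pics/fin.png

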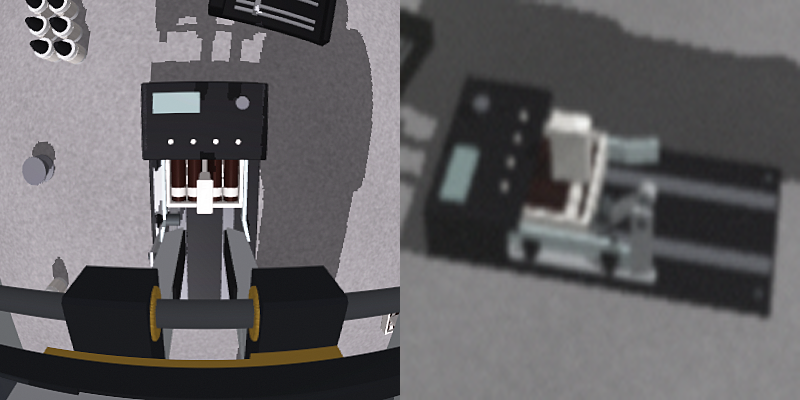

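The cassette (left panel, (205,185)) is in the dock with its rear at about −6 mm, so its centre is near +32 mm. The catch is fully down behind it and the gripper is clear. Handing in.

```bash
python3 -c "
from workcell import *
print(hand_in())"
```

```text
the job is handed in; nothing more can be done
None
```

The cassette is loaded in the dock: the catch hangs fully down behind it, its centre is about 32 mm past the dock's origin, and it is released and handed in at about 24 s; the verdict was not shown.

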